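Roll the round bar into the V-block and set it against the stop

ROBOT

A 6-joint arm with a two-finger parallel gripper is mounted at the origin on the work surface. World frame = base frame: x ahead of the robot, y to its left, z up, the work surface at z = 0. Lengths are in mm, angles in rad, forces in N, time in s.
With the tool pointing down it reaches from about 350 to 975 mm from the base axis. Payload 7.1 kg.
Tool frame: the origin (TCP) lies between the finger pads; the fingertips stand 19 mm ahead of it and the grasp point (between the pads) is the TCP; y points along the fingers, z is the direction in which the jaws open and shut, and the axes are right-handed (so a half turn about y gives the same grasp; the last joint's range is limited). The gripper opens to 88 mm and grips with 3 to 60 N. Pads are 20 mm wide; open, the fingers measure 115 mm over their backs; the gripper's body (75 mm by 178 mm) begins 61 mm behind the grasp point.
Start: joints at [-1.282, 0.423, 1.63, -0, 1.089, -0.019], TCP at [189.369, -595.604, 217.275] pointing down, gripper open.
Joint ranges: [-3, 3], [-0.9, 2.11], [0.09, 2.58], [-1.31, 4.45], [0.11, 2.69], [-2.54, 2.54]. Speed limits (rad/s): [2.39, 2.39, 3.01, 3.14, 3.14, 3.14].

INTERFACE

Orientations are given as a rotation vector (axis times angle).
In Python, from workcell import ctrl gives the robot as it stands.
- The arm moves only by the tool servo_tool, never from a script. Its argument "moves" is text: rows parted by semicolons, each of 6 numbers parted by spaces: the shift along the world's x, y, z in m, then the turn, a rotation vector about the world's x, y, z in degrees. A call has 1 to 8 rows; each row is the pose to reach, as a shift and turn from the pose commanded when the call began; what a row does not reach only later rows make up. A row lasts 1/8 s, in which the tool goes at most 62.5 mm and 10.7 degrees, less where a joint would pass 70% of its speed; a pose out of reach is approached as far as the arm can. A call with a gripper value outside its range is refused whole. "hand" is the closure in counts, from 0 (fully open) to 255 (shut), set as the call begins (left out, the last holds). The fingers move at their own pace and stop on an object; the grip force is fixed at half the most. Time passes only in rows, so rows that repeat a pose let the fingers close. It gives the time, the measured TCP pose, the force and the opening at its end, in the units of the state.
- ctrl.get_obs(): the state, without advancing time (a new reading comes with each control period).
- ctrl.get_image(name): name is "side" or "top" or "wrist"; returns a dict with "pixels" (480x640x3 uint8, red, green, blue), "depth" (480x640 float32, mm along the optical axis (not along the pixel's ray), 0 where there is no reading), "vertical_fov" (degrees; the focal length in pixels is half the picture's height over the tangent of half this angle, whatever the lens; pixels are square), "cx", "cy" (the principal point, pixels), "xyz" and "attitude" of the camera in the world; the wrist camera has in their place "T_tool_cam" (4x4, takes a point from camera to tool coordinates, whose origin is the TCP and whose axes are the tool frame's). Camera axes: x right, y up, looking along -z (the intrinsics and any distortion apply to the point x, -y, -z); pixel columns grow to the right and rows downward; lengths in mm; the calibration is good to about 2 mm. A picture is of the moment at which its call begins: read the wrist's pose just before it.
- ctrl.close_job(): hands the job in, once; it reports no verdict.
The state is a dict: "t": time; "qpos": joint angles; "qvel": joint speeds; "joint_torque": joint torques, N m; "ee_pos": TCP position; "orientation": TCP orientation; "ft_force": force on the tool from outside, world axes, zero at the start; "moment": the same for the moment, N m; "width": finger opening in mm.
Only numpy, scipy, OpenCV 4.12 (cv2) and the standard library are available. Lean on these libraries where they do the work, as an engineer would, in place of code of your own. Each camera call takes 0.05 s, during which the arm holds its last target.

TASK

The round wooden bar is to be set up for drilling. Roll it sideways across the work board, turning over as it goes, until it drops into the groove of the V-block, then push it endwise along the groove until its end is right up against the stop plate. Only push it with the fingers, never lift or carry it, and leave the bottle, the jar, the brush bucket and the turntable where they stand.

Things in the scene. Friction and masses are not known exactly. Their poses are not given: they have to be found in the camera images.
- bar: the round bar: solid beech cylinder, 48 mm diameter, 150 mm long, about 0.2 kg, ends flat and alike, lying on the board roughly parallel to the groove. Origin at the middle of its axis, x along the bar (the frame turns as it rolls: only x is of use). Axis 69 mm above the bench on the board, 54 mm when down in the groove. Pushed from the side it rolls; left alone it soon stops
- board: the raised work board, fixed: plywood 18 mm thick on two battens, top 45 mm above the bench, 260 mm along x by 280 mm along y. Origin at the centre of its underside, on the bench; its +y edge meets the V-block (1 mm gap), their tops flush. The bar starts on it with its axis 18 to 27 cm from the groove and within 0.09 rad of the groove's direction
- vblock: the steel V-block, fixed: 140 mm long (x), 80 wide (y), 45 high; in its top a central 90 degree V groove along x, 50 mm wide and 25 deep, lips 15 mm wide. A stop plate 8 mm thick, 80 wide, 70 high closes the +x end; the bar overhangs the open -x end. Origin at the centre of the block's underside (without plate), on the bench; x along the groove to the plate, y away from the board, z up
- stop (a point): the point of the stop plate's inner face that the middle of the bar's end meets: 70 mm from the V-block's origin along x, 54 mm above the bench; axes as the V-block's. The bar starts with its end about 12 to 35 mm short of this face; when home its origin is 75 mm from this point, towards -x. Sliding the bar along the groove takes some 1 to 6 N
- paint_bottle: a dark upright paint bottle with a black cap, 54 mm in diameter, 150 mm high, loose on the bench away from the board; origin at the centre of its underside. Leave it alone
- paint_jar: an upright paint jar with a white lid, 68 mm in diameter, 80 mm high, loose on the bench; origin at the centre of its underside. Leave it alone
- brush_bucket: a cream tapered pot 88 mm across at the rim and 110 mm high with paint brushes standing in it up to 250 mm high, loose on the bench; origin at the centre of its underside. Leave it alone
- banding_wheel: a sculptor's turntable (wheel 170 mm across) with a layered cast on it, 165 mm high in all, loose on the bench on the robot's left; origin at the centre of its underside. Leave it alone

How it is judged:
By the outcome, as a careful person would: the job done as asked, in the order asked, and still so for the second after the job is handed in, with the robot touching nothing.
It also fails if it takes over 53 s, if anything falls off the work surface, if the arm or the gripper's body presses on something with over 40 N, if the wrist force passes 120 N, or if a joint passes its speed limit or range.

## Working session

There is one attempt and no reset: what is moved stays moved. The work goes in short steps, Python scripts to look and compute and a tool call to move; the robot and the scene stay as the last step left them, time stands still between calls to the robot, and variables do not carry over. Pictures are saved under pics/ and viewed, and the job is handed in when it is done.

Besides the shell and the picture viewer there is one more tool, called after "Request:" by a JSON object that holds its "fn" and its "kwargs", one argument or row to a line. servo_tool: Moves the arm, as the interface text tells. Its arguments: {"type":"object","properties":{"moves":{"type":"string"},"hand":{"type":"number"}},"required":["moves"]}

```bash
mkdir -p pics; ls
python3 - <<'E'
from workcell import ctrl
import cv2,numpy as np,pickle
o=ctrl.get_obs();print(o)
for n in("side","top","wrist"):
    r=ctrl.get_image(n);pickle.dump(r,open(n+"0.pkl","wb"))
    cv2.imwrite(f"pics/{n}0.png",r["pixels"][:,:,::-1]);print(n,{k:v for k,v in r.items() if k not in("pixels","depth")})
E
```

```text
pics
{'t': 0.0, 'qpos': array([-1.28202396e+00,  4.23836699e-01,  1.63064244e+00, -4.11936765e-05,
        1.08860053e+00, -1.89850135e-02]), 'qvel': array([ 8.24333771e-05,  6.46249333e-04,  2.26191673e-04, -1.88585322e-03,
        3.49786908e-04,  3.84909942e-04]), 'joint_torque': array([-3.29697315e-03, -5.44628263e+01, -2.73670721e+01,  6.41211821e-02,
        2.28394341e-02, -1.02814922e-04]), 'ee_pos': array([ 189.19532095, -595.11071391,  216.52297338]), 'orientation': array([-0.31910385,  2.05715703, -2.05410204]), 'ft_force': array([-1.24294539,  0.1585499 ,  0.23972264]), 'moment': array([0.01087576, 0.01891283, 0.0087235 ]), 'width': 87.64810212800339}
side {'vertical_fov': 53.51525969842697, 'cx': 321.8222558892276, 'cy': 232.96030963665385, 'xyz': array([391.58646283, 967.10830254, 849.9746827 ]), 'attitude': array([ 0.08464742, -1.34438632, -2.73639855])}
top {'vertical_fov': 53.45658115958663, 'cx': 320.9220037939077, 'cy': 241.00301890758746, 'xyz': array([ 459.96056289,  -12.15031877, 1095.44807362]), 'attitude': array([ 0.04046475, -0.02491571, -1.56188085])}
wrist {'vertical_fov': 66.93824137453696, 'cx': 320.85624357885433, 'cy': 236.907865113184, 'T_tool_cam': array([[-3.62699823e-05, -9.60401962e-01, -2.78618144e-01,
        -7.73811499e+01],
       [-5.09537688e-04,  2.78618126e-01, -9.60401833e-01,
        -1.67772795e+02],
       [ 9.99999870e-01,  1.07132688e-04, -4.99466469e-04,
         3.15023266e-01],
       [ 0.00000000e+00,  0.00000000e+00,  0.00000000e+00,
         1.00000000e+00]])}
```

View pics/top0.png

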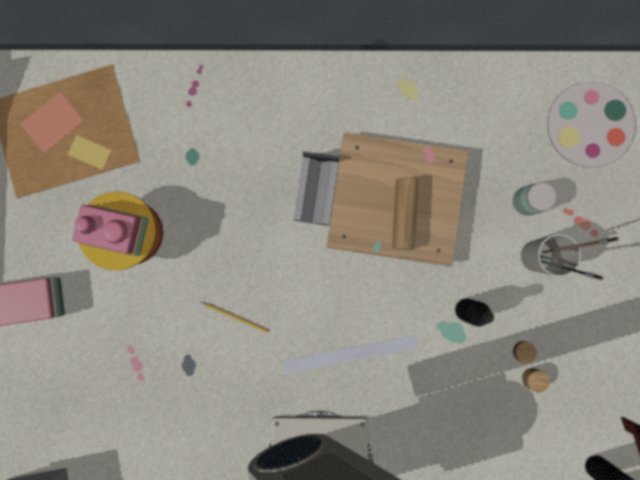

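View pics/side0.png

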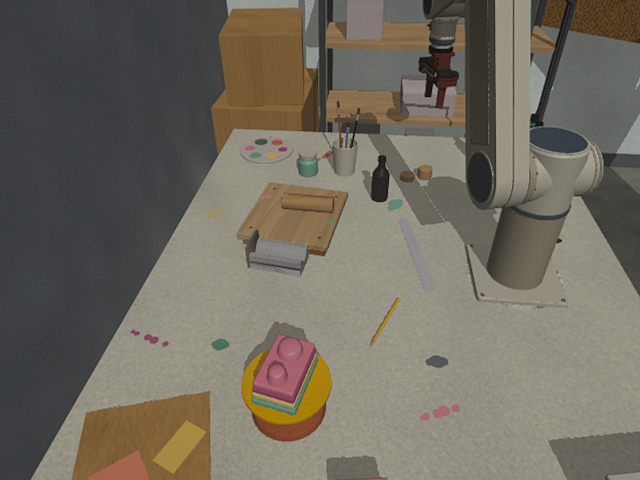

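The top view shows the board at about px (328–468, 133–265). The bar is at (403,213), with the V-block to its left at (318,190) and the stop plate at the block's upper end. The bottle is at (474,312), the bucket at (560,255), the jar at (535,198) and the turntable at (118,230). Next I'll measure the poses.

```bash
cat > h.py <<'E'
import cv2,numpy as np,pickle
from scipy.spatial.transform import Rotation as R
def K(r):
    f=240/np.tan(np.radians(r["vertical_fov"]/2));return f
def cam(r): return R.from_rotvec(r["attitude"]).as_matrix(),np.array(r["xyz"])
def ray(r,u,v):
    f=K(r);M,c=cam(r)
    return M@np.array([(u-r["cx"])/f,-(v-r["cy"])/f,-1]),c
def plane(r,u,v,z):
    d,c=ray(r,u,v);return c+d*(z-c[2])/d[2]
def cloud(r):
    f=K(r);M,c=cam(r);v,u=np.mgrid[:480,:640];D=r["depth"]
    P=np.stack([(u-r["cx"])/f*D,-(v-r["cy"])/f*D,-D],-1)@M.T+c
    P[D==0]=np.nan;return P
def proj(r,p):
    M,c=cam(r);q=M.T@(np.array(p)-c);f=K(r);return r["cx"]+f*q[0]/-q[2],r["cy"]-f*q[1]/-q[2]
E
python3 - <<'E'
from h import *
t=pickle.load(open("top0.pkl","rb"))
P=cloud(t)
im=t["pixels"][:,:,::-1]
# plain crop
c=cv2.resize(im[110:290,280:500],None,fx=3.6,fy=3.3,interpolation=cv2.INTER_CUBIC);cv2.imwrite("pics/crop0.png",c)
s=pickle.load(open("side0.pkl","rb"))
Ps=cloud(s)
for nm,Q in(("top",P),("side",Ps)):
    x,y,z=Q[...,0],Q[...,1],Q[...,2]
    m=(x>330)&(x<720)&(y>-330)&(y<120)
    print(nm,"bench",np.nanmedian(z[(x>250)&(x<700)&(y<200)&(y>-600)]))
    h,e=np.histogram(z[m],np.arange(-20,130,4));print(h)
    b=m&(z>35)&(z<52)
    for lab,mm in(("boardtop",b),("bar",m&(z>75)&(z<130)&(y<-60)&(y>-300)),("plate",m&(z>56)&(z<80)&(y>-60))):
        k=cv2.morphologyEx(mm.astype(np.uint8),cv2.MORPH_OPEN,np.ones((3,3)))if lab!="plate" else mm
        pts=Q[k>0]
        if len(pts)<10: print(lab,len(pts));continue
        rc=cv2.minAreaRect(pts[:,:2].astype(np.float32));print(lab,len(pts),rc,pts.mean(0),np.percentile(pts[:,2],[2,50,98]))
for nm,(u,v),z in(("bottle",(474,312),150),("bucket",(560,255),110),("jar",(541,196),80),("c1",(344,133),45),("c2",(468,149),45),("c3",(452,265),45),("c4",(328,248),45)):
    print(nm,plane(t,u,v,z)[:2])
E
```

```text
top bench 0.9006755204198953
[   0    0    2  576 8672 7038  286    8   16   60  199  245  274  246
  338 4696 8390  669   30   22   30   55  143   90  121  175  327  600
  344   70   42   50   35   28   15    5    8]
boardtop 13997 ((604.1966552734375, -128.47189331054688), (361.52587890625, 260.4248046875), 82.01408386230469) [ 597.93248555 -151.05040871   44.64220846] [39.68922341 44.72711643 48.72952958]
bar 1481 ((561.6025390625, -181.13153076171875), (46.00869369506836, 149.94635009765625), 86.42999267578125) [ 561.1044033  -179.59581326   88.22898621] [76.80546163 89.19795763 95.30240302]
plate 178 ((687.9219970703125, 1.5936622619628906), (79.4195556640625, 8.886584281921387), 82.41818237304688) [687.09354688   1.39097248  68.06850975] [56.75415404 69.04859348 73.62008237]
side bench 1.4194270267747129
[   0    0    0   55 3318 4148  202  102  110   90  155  204  211  260
  231 1273 2988  244   57   74   70  101  134   98   98  103  128  185
  130   32   25   19   16   19    8    8    8]
boardtop 4715 ((528.1729125976562, -130.14361572265625), (383.8912048339844, 385.18304443359375), 89.25308227539062) [ 597.78866515 -120.3772749    44.71496769] [37.50493221 44.98647098 48.79918054]
bar 552 ((564.5248413085938, -177.744384765625), (44.34284973144531, 150.1557159423828), 86.23616790771484) [ 562.36762776 -170.66293121   86.77033796] [75.93449175 87.81589403 95.19975472]
plate 115 ((691.0111694335938, 2.9987525939941406), (82.71334075927734, 10.668896675109863), 83.91943359375) [690.43136038   5.55312346  66.64459744] [56.40476246 68.24736011 72.37414458]
bottle [ 362.1085933 -304.976419 ]
bucket [ 476.34997872 -494.24251441]
jar [ 602.22156654 -470.12234264]
c1 [744.77308244 -50.78623117]
c2 [ 710.63798977 -325.85079831]
c3 [ 453.41794038 -289.80571291]
c4 [488.41124071 -17.28352265]
```

View pics/crop0.png

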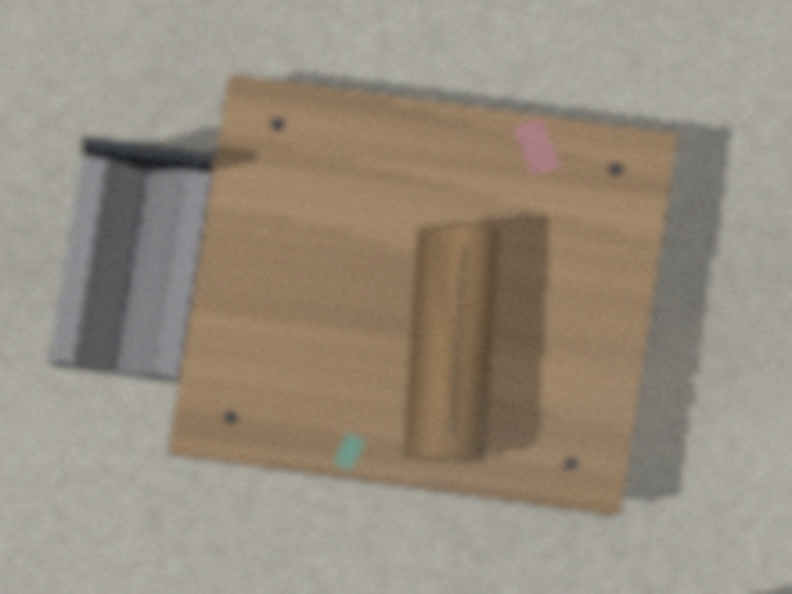

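Run:
```python
from h import *
M=R.from_rotvec([-0.31910385,2.05715703,-2.05410204]).as_matrix();print(M.round(3))
z=M[:,2];print("jaw yaw deg",np.degrees(np.arctan2(z[1],z[0])))
e=np.array([np.cos(-np.radians(7.8)),np.sin(-np.radians(7.8))]);n=np.array([-e[1],e[0]])
O=np.array([684,2.1])-70*e;print(e,n,O)
b=np.array([562.5,-180])-O;print(b@e,b@n)
for y in(-260,-240,-198,-30,-24,0):print(y,O-26*e+y*n)
```

```text
[[-0.953 -0.     0.303]
 [-0.303  0.001 -0.953]
 [ 0.    -1.    -0.001]]
jaw yaw deg -72.36570502462425
[ 0.99074784 -0.13571557] [0.13571557 0.99074784] [614.64765117  11.60009007]
-25.66205687699354 -196.90462380061786
-260 [ 553.60215848 -242.46574357]
-240 [ 556.31646993 -222.65078676]
-198 [ 562.01652397 -181.03937746]
-30 [584.81674014 -14.59374026]
-24 [585.63103358  -8.64925322]
0 [588.88820731  15.12869495]
```

View pics/wrist0.png

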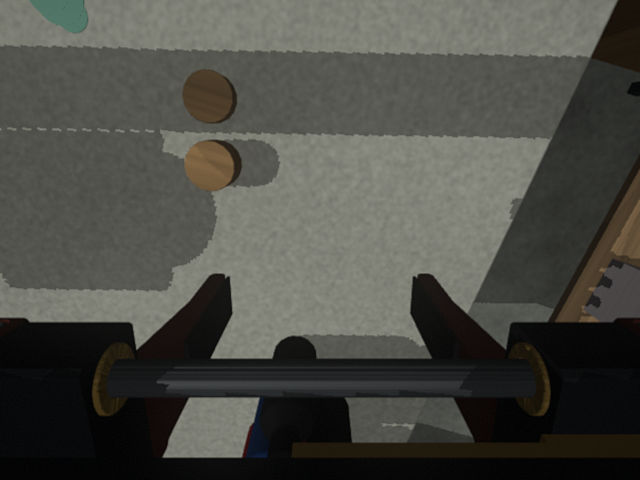

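Request:
{"fn": "servo_tool", "kwargs": {
  "moves": "0 0 0.05 0 0 0; 0 0 0.1 0 0 0; 0 0 0.15 0 0 4; 0 0 0.2 0 0 10; 0.02 0.02 0.22 0 0 18; 0.05 0.05 0.22 0 0 26; 0.08 0.08 0.22 0 0 34; 0.11 0.11 0.22 0 0 40"
}}

```text
t: 1.15
ee_pos: [300.0, -484.5, 437.1]
orientation: [-0.889, 1.61, -1.609]
ft_force: [-0.1, -0.1, -0.5]
width: 87.8
```

Request:
{"fn": "servo_tool", "kwargs": {
  "moves": "0.035 0.03 0 0 0 4; 0.07 0.06 0 0 0 8; 0.105 0.09 0 0 0 12; 0.14 0.12 0 0 0 16; 0.175 0.15 0 0 0 20; 0.21 0.18 -0.01 0 0 24.6; 0.23 0.21 -0.02 0 0 24.6; 0.254 0.243 -0.03 0 0 24.6"
}}

```text
t: 2.15
ee_pos: [553.8, -241.5, 406.5]
orientation: [-1.142, 1.309, -1.308]
ft_force: [0.7, -0.1, -0.8]
width: 88.0
```

Request:
{"fn": "servo_tool", "kwargs": {
  "moves": "0 0 -0.04 0 0 0; 0 0 -0.08 0 0 0; 0 0 -0.12 0 0 0;0 0 -0.16 0 0 0; 0 0 -0.16 0 0 0"
}}

```text
t: 2.78
ee_pos: [551.3, -241.6, 244.1]
orientation: [-1.145, 1.314, -1.303]
ft_force: [0.1, 0.5, 0.5]
width: 87.7
```

Run:
```python
from workcell import ctrl
from h import *
o=ctrl.get_obs();print(o["ee_pos"],o["orientation"],o["qpos"],o["t"])
r=ctrl.get_image("wrist");pickle.dump((o,r),open("w1.pkl","wb"));cv2.imwrite("pics/w1.png",r["pixels"][:,:,::-1])
r=ctrl.get_image("top");pickle.dump(r,open("top1.pkl","wb"))
```

```text
[ 551.28627551 -241.60927663  244.12756583] [-1.14507806  1.31440162 -1.30331812] [-4.32815864e-01  3.63594571e-01  1.65428541e+00 -1.68546035e-05
  1.13070691e+00 -2.97362998e-01] 2.775
```

View pics/w1.png

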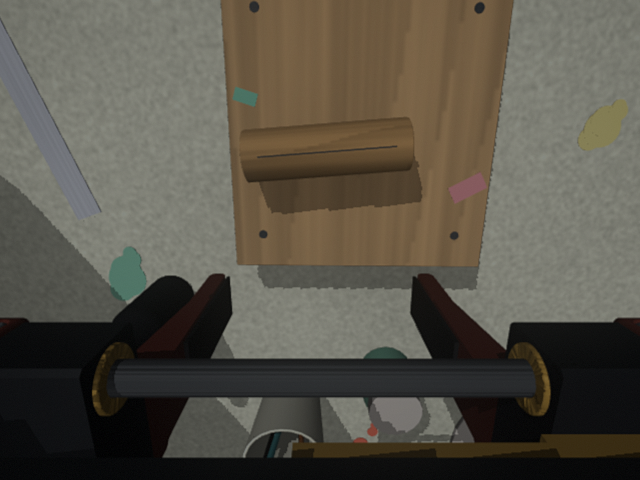

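The wrist view shows the bar at px (240–413, 118–182) and the board at (222–512, 0–265). The fingers are on the near side, and the bottle is well to the left at about (165,300). I'll cross-check the bar pose with depth.

```bash
cat >> h.py <<'E'
def wcloud(o,r):
    f=K(r);v,u=np.mgrid[:480,:640];D=r["depth"]
    P=np.stack([(u-r["cx"])/f*D,-(v-r["cy"])/f*D,-D],-1)
    T=np.array(r["T_tool_cam"]);P=P@T[:3,:3].T+T[:3,3]
    P=P@R.from_rotvec(o["orientation"]).as_matrix().T+o["ee_pos"];P[D==0]=np.nan;return P
E=np.array([np.cos(-np.radians(7.8)),np.sin(-np.radians(7.8))]);N=np.array([-E[1],E[0]]);O=np.array([614.65,11.6])
def fr(p): d=np.asarray(p)[...,:2]-O;return np.stack([d@E,d@N],-1)
def bar(Q,zlo,zhi):
    x,z=fr(Q),Q[...,2]
    m=(z>zlo)&(z<zhi)&(x[...,0]>-125)&(x[...,0]<68)&(x[...,1]>-300)&(x[...,1]<60)
    k=cv2.morphologyEx(m.astype(np.uint8),cv2.MORPH_OPEN,np.ones((5,5)))
    p=x[k>0];rc=cv2.minAreaRect(p.astype(np.float32));return rc,p.mean(0),len(p)
E
python3 - <<'E'
from h import *
o,r=pickle.load(open("w1.pkl","rb"));Q=wcloud(o,r)
print(bar(Q,75,120))
x=fr(Q);m=(abs(Q[...,2]-45)<4)&(x[...,1]>-330)&(x[...,1]<-40)&(abs(x[...,0])<250)
k=cv2.morphologyEx(m.astype(np.uint8),cv2.MORPH_OPEN,np.ones((7,7)));p=Q[k>0]
print("board",cv2.minAreaRect(x[k>0].astype(np.float32)),np.median(p[:,2]))
t=pickle.load(open("top1.pkl","rb"));print(bar(cloud(t),75,100))
E
```

```text
(((-24.197860717773438, -198.64686584472656), (150.15049743652344, 46.25676345825195), 4.305100917816162), array([ -23.69337796, -197.6946891 ]), 8967)
board ((10.50689697265625, -195.63970947265625), (250.92626953125, 260.5221252441406), 89.87129211425781) 45.23303853628997
(((-26.700950622558594, -198.31883239746094), (149.30308532714844, 46.1806640625), 4.759100437164307), array([ -25.69828923, -196.17723233]), 1462)
```

Request:
{"fn": "servo_tool", "kwargs": {
  "moves": "0 0 -0.04 0 0 0; 0 0 -0.08 0 0 0; 0 0 -0.12 0 0 0;0 0 -0.15 0 0 0; 0 0 -0.165 0 0 0; 0 0 -0.172 0 0 0; 0 0 -0.172 0 0 0"
}}

```text
t: 3.75
ee_pos: [554.1, -243.0, 76.2]
orientation: [-1.141, 1.307, -1.309]
ft_force: [0.7, -0.6, 0.3]
width: 88.0
```

Request:
{"fn": "servo_tool", "kwargs": {
  "moves": "0.001 0.007 -0.002 0 0 0; 0.002 0.014 -0.004 0 0 0; 0.003 0.021 -0.005 0 0 0; 0.0038 0.028 -0.005 0 0 0; 0.0045 0.033 -0.005 0 0 0; 0.0052 0.038 -0.005 0 0 0; 0.0059 0.043 -0.005 0 0 0; 0.0065 0.048 -0.005 0 0 0"
}}

```text
t: 4.75
ee_pos: [560.0, -194.4, 70.3]
orientation: [-1.142, 1.308, -1.308]
ft_force: [0.3, -0.4, -0.7]
width: 87.6
```

```bash
cat > look.py <<'E'
import sys
from workcell import ctrl
from h import *
n=sys.argv[1];zl=float(sys.argv[2]);zh=float(sys.argv[3])
o=ctrl.get_obs();w=ctrl.get_image("wrist");t=ctrl.get_image("top")
pickle.dump((o,w,t),open(f"l{n}.pkl","wb"))
print(o["t"],"tcp",fr(o["ee_pos"]),o["ee_pos"][2],"F",o["ft_force"])
for Q in(wcloud(o,w),cloud(t)):
    try: print(bar(Q,zl,zh))
    except Exception as e: print(e)
cv2.imwrite(f"pics/w{n}.png",w["pixels"][:,:,::-1]);cv2.imwrite(f"pics/t{n}.png",cv2.resize(t["pixels"][100:300,270:500,::-1],None,fx=3,fy=3))
E
python3 look.py 2 75 120
```

```text
4.75 tcp [ -26.19095498 -211.48987306] 70.3257261674965 F [ 0.3361188  -0.39651987 -0.65707731]
(((-24.587020874023438, -187.3013916015625), (149.9677734375, 74.20362854003906), 3.9427032470703125), array([ -25.14955519, -173.8343277 ]), 38990)
(((-28.26103973388672, -168.70034790039062), (150.07546997070312, 43.33577346801758), 2.690424919128418), array([ -20.00110385, -163.69636306]), 1083)
```

View pics/w2.png

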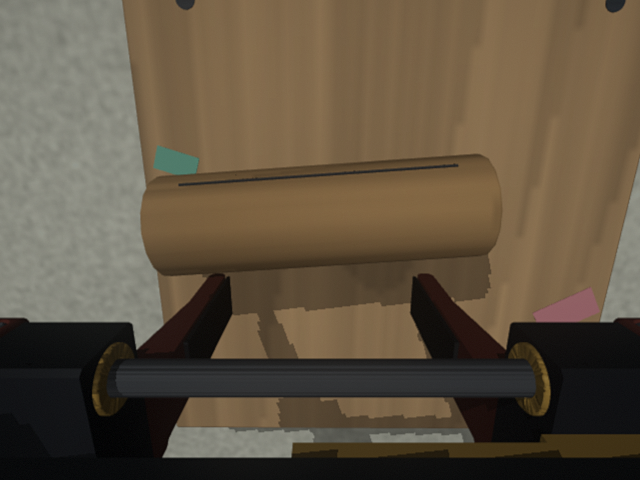

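The bar is rolling, and its dark mark has turned to the top. The left finger leads the contact and is squaring it up, so I'll carry on.

Request:
{"fn": "servo_tool", "kwargs": {
  "moves": "0.0008 0.006 0 0 0 0; 0.0016 0.012 0 0 0 0; 0.0024 0.018 0 0 0 0; 0.0032 0.024 0 0 0 0; 0.004 0.03 0 0 0 0; 0.0048 0.036 0 0 0 0; 0.0056 0.041 0 0 0 0; 0.0062 0.045 0 0 0 0"
}}

```text
t: 5.85
ee_pos: [566.1, -149.2, 70.2]
orientation: [-1.142, 1.308, -1.308]
ft_force: [0.4, -0.9, 0.1]
width: 87.8
```

```bash
python3 look.py 3 75 120
```

```text
5.85 tcp [ -26.28074197 -165.92874682] 70.24438227045039 F [ 0.35158337 -0.92940523  0.12761534]
(((-27.74243927001953, -142.0830535888672), (149.97259521484375, 73.85469818115234), 3.859651565551758), array([ -27.79709996, -128.7113215 ]), 39123)
(((-26.298240661621094, -115.59577941894531), (137.43760681152344, 25.001558303833008), 4.022355079650879), array([ -16.42473039, -111.91914043]), 555)
```

View pics/w3.png

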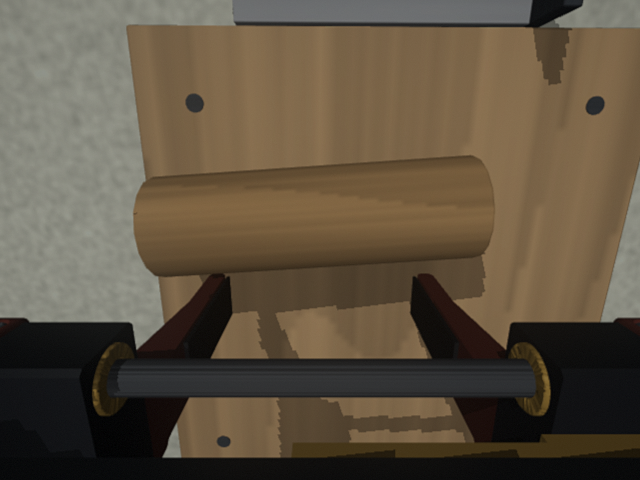

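Request:
{"fn": "servo_tool", "kwargs": {
  "moves": "0.0008 0.006 0 0 0 0; 0.0016 0.012 0 0 0 0; 0.0024 0.018 0 0 0 0; 0.0032 0.024 0 0 0 0; 0.004 0.03 0 0 0 0; 0.0048 0.036 0 0 0 0; 0.0056 0.042 0 0 0 0; 0.0065 0.048 0 0 0 0"
}}

```text
t: 6.95
ee_pos: [572.6, -101.2, 70.3]
orientation: [-1.142, 1.308, -1.308]
ft_force: [0.0, -0.4, -0.3]
width: 87.9
```

Request:
{"fn": "servo_tool", "kwargs": {
  "moves": "0.0008 0.006 0 0 0 0; 0.0016 0.012 0 0 0 0; 0.0024 0.018 0 0 0 0; 0.0032 0.024 0 0 0 0; 0.004 0.03 0 0 0 0; 0.0046 0.034 0 0 0 0"
}}

```text
t: 7.7
ee_pos: [577.2, -67.1, 70.3]
orientation: [-1.142, 1.308, -1.308]
ft_force: [-0.2, -0.0, 0.0]
width: 87.9
```

```bash
python3 look.py 4 60 120
```

```text
7.7 tcp [-26.40008848 -83.09370351] 70.26718478526533 F [-0.22493267 -0.02801936  0.02651131]
(((-33.60132598876953, -58.45517349243164), (150.46609497070312, 75.73641204833984), 3.778463125228882), array([-32.87843504, -44.63938592]), 40288)
(((0.0, 0.0), (0.0, 0.0), 0.0), array([nan, nan]), 0)h.py:28: RuntimeWarning: Mean of empty slice.
  p=x[k>0];rc=cv2.minAreaRect(p.astype(np.float32));return rc,p.mean(0),len(p)
  ret = um.true_divide(
```

View pics/w4.png

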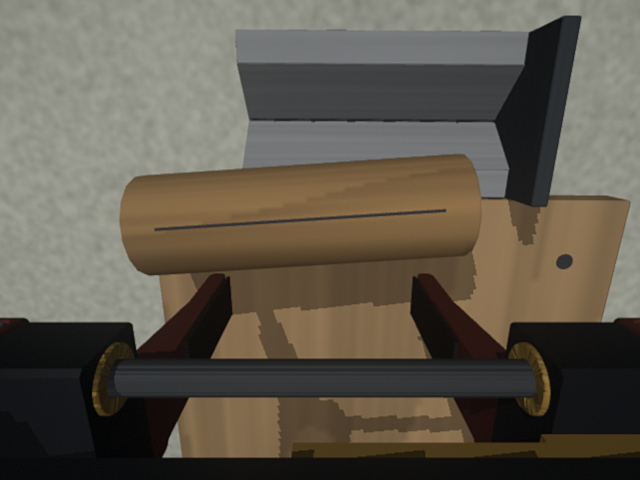

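The bar, at px (120–480, 155–275), now overlaps the lip and is still about 3.8° off the groove. I'll ease it over.

Request:
{"fn": "servo_tool", "kwargs": {
  "moves": "0.0006 0.004 0 0 0 0; 0.0011 0.008 0 0 0 0; 0.0016 0.012 0 0 0 0; 0.0022 0.016 0 0 0 0; 0.0027 0.02 0 0 0 0; 0.0032 0.024 0 0 0 0; 0.0032 0.024 0 0 0 0"
}}

```text
t: 8.68
ee_pos: [580.4, -43.3, 70.2]
orientation: [-1.142, 1.308, -1.308]
ft_force: [0.5, 0.2, 0.9]
width: 87.5
```

```bash
python3 look.py 5 60 120 2>/dev/null
```

```text
8.675 tcp [-26.50943474 -59.01028388] 70.24794267142272 F [0.46552797 0.23077235 0.87275286]
(((-36.52738952636719, -22.970340728759766), (150.2759552001953, 92.78421020507812), 0.48798590898513794), array([-34.94154433,  -4.84468188]), 37154)
(((0.0, 0.0), (0.0, 0.0), 0.0), array([nan, nan]), 0)
```

View pics/w5.png

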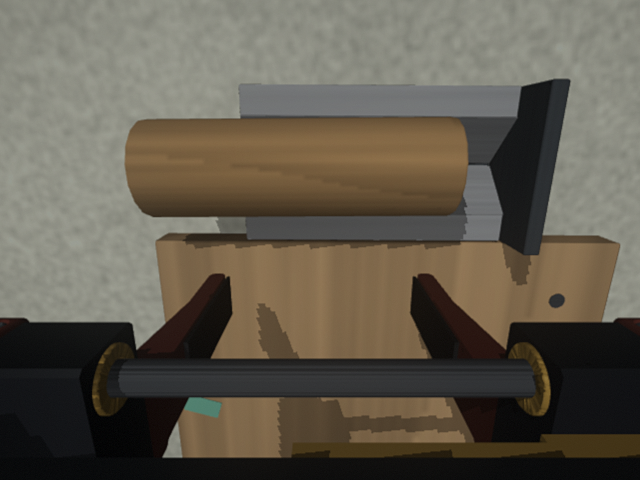

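The bar has dropped into the groove and lies parallel to it, at px (125–468, 118–215). About 30 mm remains to the plate. I'll measure the ends.

Run:
```python
from h import *
o,w,t=pickle.load(open("l5.pkl","rb"))
Q=wcloud(o,w);x=fr(Q);z=Q[...,2]
m=(z>70)&(z<85)&(x[...,1]>-28)&(x[...,1]<28)&(x[...,0]<60)
p=x[m];zz=z[m];print(m.sum(),np.percentile(p[:,0],[.5,50,99.5]),"top z",np.percentile(zz,98))
top=p[zz>np.percentile(zz,90)];a=np.polyfit(top[:,0],top[:,1],1);print("axis y at",np.polyval(a,[-110,-36,40]))
m=(z>50)&(z<75)&(abs(x[...,1])<45)&(x[...,0]>55)&(x[...,0]<90);print("plate",m.sum(),np.percentile(x[m][:,0],[2,20,50,80,98]),np.percentile(x[m][:,1],[1,99]))
```

```text
26952 [-110.3257529   -35.00267767   36.95346075] top z 79.32774810190878
axis y at [0.20739826 0.6213379  1.0464651 ]
plate 6789 [72.55899342 73.05382529 73.61839291 77.1252026  80.51995091] [-38.96797654  38.69530049]
```

Request:
{"fn": "servo_tool", "kwargs": {
  "moves": "0 -0.01 0.02 0 0 0; 0 -0.01 0.06 0 0 0; 0 -0.01 0.1 0 0 0; -0.01 -0.01 0.13 0 0 -10; -0.03 0 0.13 0 0 -20; -0.05 0.015 0.13 0 0 -30; -0.07 0.03 0.13 0 0 -40; -0.09 0.05 0.13 0 0 -50",
  "hand": 255
}}

```text
t: 9.78
ee_pos: [489.7, 6.5, 200.3]
orientation: [-0.544, 1.907, -1.907]
ft_force: [-0.2, -0.1, 1.0]
width: 11.1
```

Request:
{"fn": "servo_tool", "kwargs": {
  "moves": "-0.01 0.01 0 0 0 -10; -0.02 0.02 0 0 0 -20; -0.024 0.025 0 0 0 -30; -0.024 0.0255 0 0 0 -40; -0.024 0.0255 -0.03 0 0 -40; -0.024 0.0255 -0.05 0 0 -40; -0.024 0.0255 -0.05 0 0 -40"
}}

```text
t: 10.65
ee_pos: [465.2, 31.7, 149.2]
orientation: [-0.143, -2.149, 2.15]
ft_force: [-0.1, -0.3, 0.2]
width: 0.1
```

```bash
python3 look.py 6 60 120 2>/dev/null;python3 - <<'E'
from h import *
o,w,t=pickle.load(open("l6.pkl","rb"));print(o["qpos"],o["width"])
E
```

```text
10.65 tcp [-150.78823849   -0.32520172] 149.2074234514941 F [-0.08833688 -0.25557384  0.24567167]
(((-54.028316497802734, 0.36592864990234375), (45.792388916015625, 115.97836303710938), 89.70211029052734), array([-51.44579115,   0.2669601 ]), 13094)
(((-22.31137466430664, 0.6189289093017578), (112.96016693115234, 45.9916877746582), 0.18596935272216797), array([-21.72661011,   0.43225927]), 1049)
[4.25910725e-02 2.96384509e-01 2.02264429e+00 2.33795764e-05
 8.25648851e-01 1.74908722e+00] 0.07694083337730656
```

View pics/w6.png

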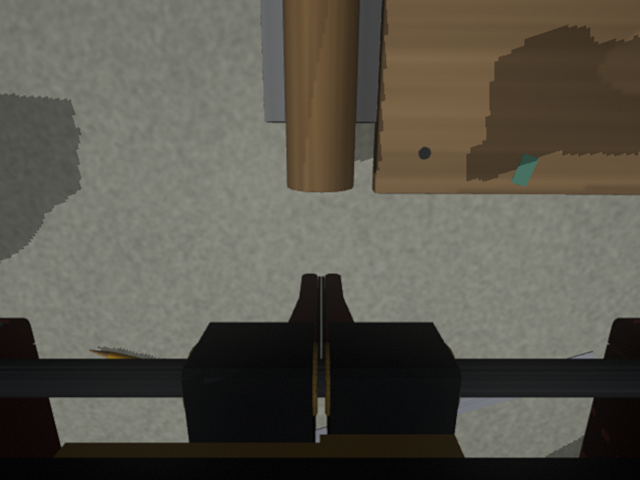

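The closed fingers at px (322,280) are in line with the bar's end at (287–355, ~190). I'll lower, then push along the groove.

Request:
{"fn": "servo_tool", "kwargs": {
  "moves": "0 0 -0.03 0 0 0; 0 0 -0.06 0 0 0; 0 0 -0.085 0 0 0; 0 0 -0.091 0 0 0; 0.008 -0.001 -0.091 0 0 0; 0.016 -0.0022 -0.091 0 0 0; 0.022 -0.003 -0.091 0 0 0; 0.026 -0.0035 -0.091 0 0 0"
}}

```text
t: 11.75
ee_pos: [492.8, 28.3, 59.7]
orientation: [-0.146, -2.151, 2.151]
ft_force: [-1.8, 0.1, 0.9]
width: 0.4
```

Request:
{"fn": "servo_tool", "kwargs": {
  "moves": "0.004 -0.0005 0 0 0 0; 0.008 -0.0011 0 0 0 0; 0.012 -0.0016 0 0 0 0; 0.016 -0.0022 0 0 0 0; 0.02 -0.0027 0 0 0 0; 0.024 -0.0033 0 0 0 0; 0.027 -0.0037 0 0 0 0"
}}

```text
t: 12.62
ee_pos: [519.7, 24.7, 59.3]
orientation: [-0.146, -2.151, 2.151]
ft_force: [-1.7, 0.2, -0.1]
width: 0.7
```

```bash
python3 look.py 7 60 120 2>/dev/null
```

```text
12.625 tcp [-9.58141654e+01  6.06590800e-02] 59.26165164611482 F [-1.66210116  0.20288761 -0.0558227 ]
(((-35.92012405395508, 0.2095355987548828), (45.891483306884766, 136.61822509765625), 89.70243835449219), array([-25.64078772,   0.1834067 ]), 30792)
(((25.187427520751953, 0.4248981475830078), (76.15534973144531, 45.82221984863281), 0.7661919593811035), array([25.79893525,  0.38079247]), 703)
```

View pics/w7.png

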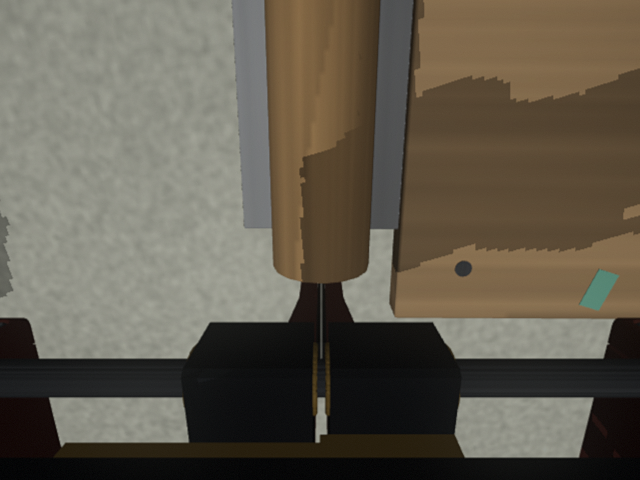

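In contact and sliding at about 1.7 N. I'll creep forward until the force shows the plate.

Request:
{"fn": "servo_tool", "kwargs": {
  "moves": "0.0015 -0.0002 0 0 0 0; 0.003 -0.0004 0 0 0 0; 0.0045 -0.0006 0 0 0 0; 0.006 -0.0008 0 0 0 0"
}}

```text
t: 13.22
ee_pos: [525.4, 23.9, 59.3]
orientation: [-0.146, -2.151, 2.151]
ft_force: [-0.9, 0.4, 0.7]
width: 0.8
```

Request:
{"fn": "servo_tool", "kwargs": {
  "moves": "0.0007 -0.0001 0 0 0 0; 0.0014 -0.0002 0 0 0 0"
}}

```text
t: 13.48
ee_pos: [526.5, 23.7, 59.2]
orientation: [-0.145, -2.151, 2.151]
ft_force: [-2.6, -0.1, 1.8]
width: 0.2
```

Request:
{"fn": "servo_tool", "kwargs": {
  "moves": "0.0007 -0.0001 0 0 0 0; 0.0014 -0.0002 0 0 0 0"
}}

```text
t: 13.72
ee_pos: [526.5, 23.6, 59.0]
orientation: [-0.142, -2.15, 2.15]
ft_force: [-6.7, 1.7, 4.7]
width: 0.4
```

Request:
{"fn": "servo_tool", "kwargs": {
  "moves": "0.0007 -0.0001 0 0 0 0; 0.0013 -0.0002 0 0 0 0; 0.0013 -0.0002 0 0 0 0"
}}

```text
t: 14.1
ee_pos: [526.5, 23.6, 58.8]
orientation: [-0.14, -2.148, 2.149]
ft_force: [-9.4, 2.6, 6.8]
width: 0.1
```

```bash
python3 look.py 8 60 120 2>/dev/null
```

```text
14.1 tcp [-88.99343743  -0.09175532] 58.813945709256 F [-9.43778748  2.61579994  6.82427109]
(((-29.600830078125, 0.1807270050048828), (45.79214096069336, 135.4451141357422), 89.66139221191406), array([-18.76713848,   0.10520155]), 30889)
(((34.04110336303711, 0.6616783142089844), (67.75149536132812, 45.8330078125), 0.9907286763191223), array([34.22647042,  0.18083512]), 626)
```

View pics/w8.png

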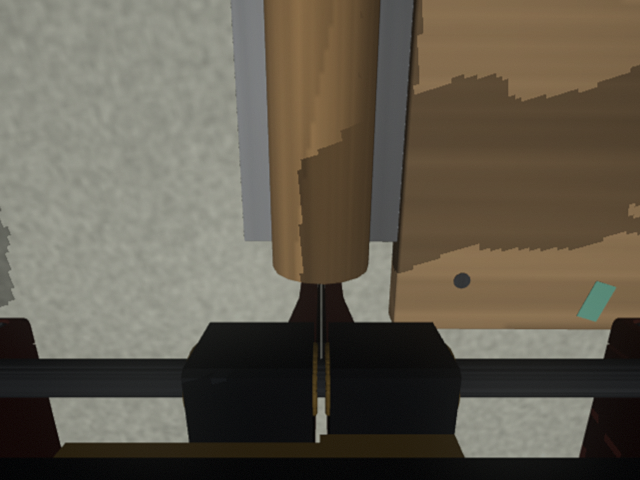

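The arm has stopped with 9 N against the bar. I'll back off and verify against the plate.

Request:
{"fn": "servo_tool", "kwargs": {
  "moves": "-0.003 0.0004 0 0 0 0; -0.008 0.001 0 0 0 0; -0.018 0.0024 0 0 0 0; -0.03 0.004 0 0 0 0; -0.04 0.0055 0.02 0 0 0; -0.04 0.0055 0.06 0 0 0; -0.03 0.0055 0.1 0 0 0; 0 0 0.14 0 0 0"
}}

```text
t: 15.2
ee_pos: [527.8, 23.5, 200.4]
orientation: [-0.144, -2.151, 2.151]
ft_force: [0.8, 0.5, -0.2]
width: 0.4
```

Request:
{"fn": "servo_tool", "kwargs": {
  "moves": "-0.02 0 0.03 0 0 0; -0.04 0 0.05 0 0 0; -0.04 0 0.05 0 0 0"
}}

```text
t: 15.58
ee_pos: [488.9, 23.4, 250.5]
orientation: [-0.149, -2.153, 2.152]
ft_force: [0.4, 0.4, -1.2]
width: 0.3
```

```bash
python3 look.py 9 60 120 2>/dev/null
python3 - <<'E'
from workcell import ctrl
from h import *
s=ctrl.get_image("side");cv2.imwrite("pics/s9.png",cv2.resize(s["pixels"][150:300,200:400,::-1],None,fx=4,fy=4,interpolation=2));cv2.imwrite("pics/s9f.png",s["pixels"][:,:,::-1])
o,w,t=pickle.load(open("l9.pkl","rb"));cv2.imwrite("pics/t9f.png",t["pixels"][:,:,::-1])
for Q in (wcloud(o,w),cloud(s)):
    x=fr(Q);z=Q[...,2];m=(z>66)&(z<85)&(abs(x[...,1])<9)
    print(np.percentile(x[m][:,0],[.5,99.5]) if m.sum() else 0, m.sum())
    for a in range(50,86,3):
        k=(abs(x[...,1])<8)&(abs(x[...,0]-a)<1.5);print(a,k.sum(),np.nanmedian(z[k]).round(1) if k.sum() else None,end="; ")
    print()
E
```

```text
15.575 tcp [-126.16176638   -5.35958577] 250.4662546209533 F [ 0.36722336  0.3780974  -1.21680281]
(((-7.867908477783203, 0.3229713439941406), (45.80423355102539, 136.9141845703125), 89.70264434814453), array([-5.53971884e+00,  6.68247400e-04]), 8096)
(((23.946392059326172, 0.3540534973144531), (45.43050765991211, 87.56746673583984), 89.6055908203125), array([24.52500846, -0.08446625]), 811)
[-75.29145459  55.69088961] 3395
50 81 77.7; 53 80 77.3; 56 48 77.2; 59 0 None; 62 0 None; 65 0 None; 68 0 None; 71 0 None; 74 0 None; 77 0 None; 80 0 None; 83 0 None; 
[-76.64581395 677.26517513] 296
50 5 77.9; 53 6 76.9; 56 5 78.7; 59 5 76.4; 62 4 78.5; 65 4 76.9; 68 6 77.5; 71 4 75.4; 74 1 76.3; 77 2 70.7; 80 5 69.9; 83 1 68.5;
```

View pics/w9.png

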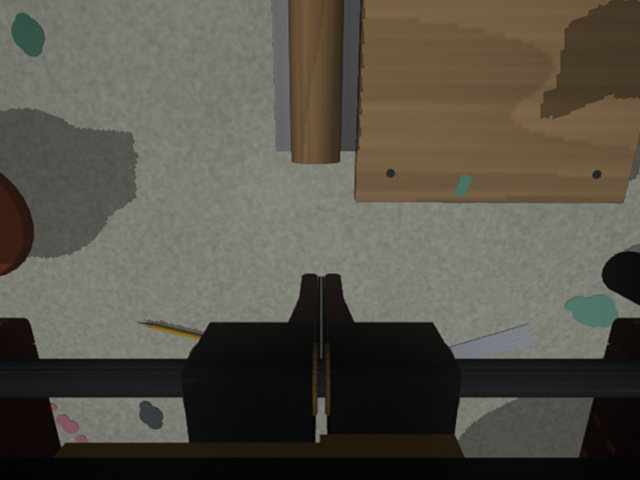

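View pics/s9.png

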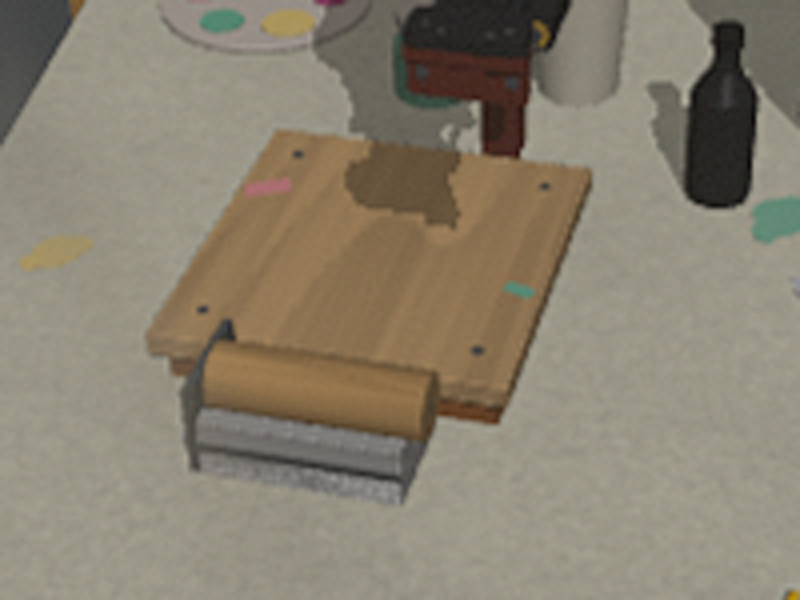

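View pics/t9f.png

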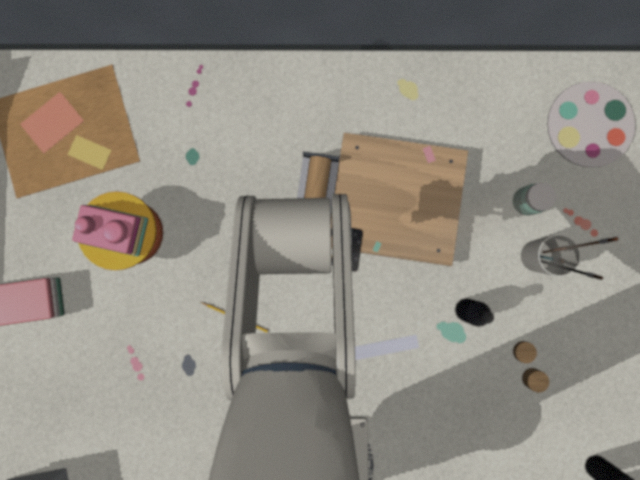

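The side view shows the bar's end meeting the plate at about px (205,360) in the crop. The bottle, bucket, jar and turntable haven't moved. I'll take one closer look down at the joint from above.

Request:
{"fn": "servo_tool", "kwargs": {
  "moves": "0.03 0 0.01 0 0 0; 0.06 0 0.02 0 0 0; 0.09 0 0.02 0 0 0; 0.11 -0.01 0.02 0 0 0; 0.11 -0.01 0.02 0 0 0"
}}

```text
t: 16.35
ee_pos: [600.2, 12.9, 267.4]
orientation: [-0.145, -2.15, 2.15]
ft_force: [-0.5, -0.2, 0.3]
width: 0.5
```

```bash
python3 look.py 10 60 120 2>/dev/null
python3 - <<'E'
from h import *
o,w,t=pickle.load(open("l10.pkl","rb"))
Q=wcloud(o,w);x=fr(Q);z=Q[...,2]
for a in range(54,90,2):
    k=(abs(x[...,1])<8)&(abs(x[...,0]-a)<1);print(a,k.sum(),np.nanmedian(z[k]).round(1) if k.sum() else None,end="; ")
im=w["pixels"][:,:,::-1]
vv,uu=np.where((abs(x[...,1])<30)&(abs(x[...,0]-70)<30)&(z>30));print(uu.min(),uu.max(),vv.min(),vv.max())
c=im[max(0,vv.min()-20):vv.max()+20,max(0,uu.min()-20):uu.max()+20];print(c.shape)
s=min(780/c.shape[1],580/c.shape[0]);cv2.imwrite("pics/c10.png",cv2.resize(c,None,fx=s,fy=s,interpolation=cv2.INTER_CUBIC))
E
```

```text
16.35 tcp [-14.45453316  -0.64464187] 267.39896545475574 F [-0.46041333 -0.24147047  0.32810331]
(((-4.018135070800781, 0.138946533203125), (45.63358688354492, 143.82070922851562), 89.7226791381836), array([-0.06111992,  0.18604039]), 6132)
(((-38.91026306152344, 0.35407257080078125), (53.25496292114258, 45.62769317626953), 0.8473930954933167), array([-37.91230002,   0.5778341 ]), 484)
54 48 77.6; 56 37 77.8; 58 34 77.6; 60 34 77.4; 62 34 77.4; 64 34 77.2; 66 51 77.5; 68 34 77.8; 70 34 77.1; 72 34 77.5; 74 34 74.0; 76 50 70.3; 78 34 70.3; 80 34 70.1; 82 17 69.7; 84 0 None; 86 15 0.2; 88 26 -0.0; 289 351 111 156
(85, 102, 3)
```

View pics/c10.png

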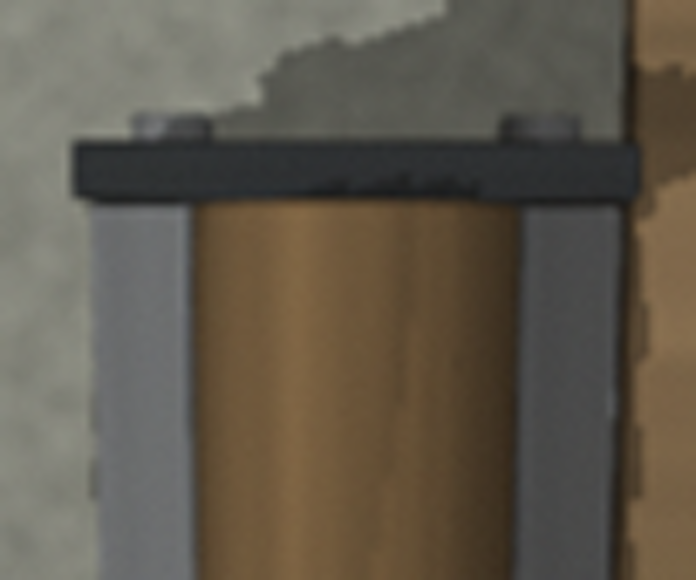

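The bar's end, at crop row ~200, meets the plate with no visible gap. The depth steps straight from the bar's top (77 mm) to the plate's top (70 mm). The bar is home and the arm is clear, so I'll hand in.

```bash
python3 -c "
from workcell import ctrl
print(ctrl.close_job())"
```

```text
the job is handed in; nothing more can be done
None
```

The bar is down in the V-block groove with its end against the stop plate, and the job was handed in at about 16.4 s of the 53 s allowed.

- **Rolling:** I rolled the bar across the board by pushing with both open fingers. Its dark mark showed it turning. The fingers did not take out its roughly 4° skew on the board. It drifted about 10 mm away from the plate, then lined up when it dropped into the groove.
- **Pushing home:** I pushed the end with the closed fingers at about 2 N. At the stop plate the arm stopped moving forward, and the push rose to about 9 N. I then backed off.
- **Last checks:** The close-up from above shows no gap between bar and plate. In the side view the bar's end meets the plate. The top of the bar reads about 77.5 mm, against 78 mm expected when seated. The bottle, jar, bucket and turntable look unmoved in the top view.
- **Disagreements:**
  - The wrist camera put the plate face about 3 mm further along than my first estimate from the top camera. I relied on the rise in force and the close-up instead.
  - At the end of the push the wrist also read about 7 N upward. I took this to be friction at the bar's end, and it was gone after I backed off.

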